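# Dock the blue-capped bottle under the neck fork

### The job

Put the blue-capped bottle into the blue bottle dock: bring it in through the open front with its neck between the two tines and its body under the fork plate, fully home at the closed end of the slot, and leave it standing upright on the dock's base plate. Keep it upright on the way, and leave the yellow-capped and red-capped bottles standing where they are.

Things in the scene. Friction and masses are not known exactly. Their poses are not given: they have to be found in the camera images.
- bottle_blue_mid (a point): sealed white bottle, blue cap and stripe, upright on the table; the point is on its axis half-way up, 107 mm above the underside. 214 mm tall: body 64 mm wide to 100 mm up, shoulder to 120, neck 22 mm wide to 178, cap 30 mm wide from 178 to 214 (cap centre 89 mm above the point). 0.2 to 0.45 kg. z up; round, yaw is meaningless. Hold it by the cap from above: the fork plate goes round the neck.
- dock_seat (a point): fixed dock; point: top of its 8 mm base plate, centre of blue ring, bottle axis when home. x: into the slot (open front roughly faces the robot), z up. Base x -64..72, y +-75 mm. Blue fork plate: 148..156 mm above the point, x -45..68, y +-70; slot 46 mm wide, centred, open at x -45, closed at x 17. Going in, the bottle's underside must be 1 to 27 mm above the point. 14 mm rear posts at x 57, y +-58
- bottle_yellow_mid (a point): same bottle with a yellow cap and yellow stripe, upright on the table, to be left alone; the point is on its axis half-way up, 107 mm above its underside
- bottle_red_mid (a point): same bottle with a red cap and red stripe, upright on the table, to be left alone; the point is on its axis half-way up, 107 mm above its underside
Mind the look-alikes: they are no part of the job. Leave any pink or purple look-alike of the part that bears bottle_blue_mid alone.

How it is judged:
By the outcome, as a careful person would: the job done as asked, in the order asked, and still so for the second after the job is handed in, with the robot touching nothing.
It also fails if it takes over 45 s, if anything falls off the work surface, if the arm or the gripper's body presses on something with over 40 N, if the wrist force passes 120 N, or if a joint passes its speed limit or range.

### The arm

A 7-joint arm with a two-finger parallel gripper is mounted at the origin on the work surface. World frame = base frame: x ahead of the robot, y to its left, z up, the work surface at z = 0. Lengths are in m, angles in rad, forces in N, time in s.
With the tool pointing down it reaches from about 0.425 to 0.925 m from the base axis. Payload 6.8 kg.
Tool frame: the origin (TCP) lies midway between the tips of the shut fingers; the grasp point (between the pads) lies 19 mm behind it; x points along the fingers, z is the direction in which the jaws open and shut, and the axes are right-handed (so a half turn about x gives the same grasp; the last joint's range is limited). The gripper opens to 85 mm and grips with 20 to 120 N. Pads are 22 mm wide; open, the fingers measure 114 mm over their backs; the gripper's body (76 mm by 85 mm) begins 54 mm behind the grasp point. The pads swing forward as they close: fully open they stand 13 mm farther back than shut.
Start: joints at [-1.377, 0.477, 0.022, 1.555, -0.011, 1.109, -0.083], TCP at [0.201, 0.645, 0.231] pointing down, gripper open.
Joint ranges: [-2.96, 2.96], [-0.34, 2.1], [-1.41, 1.46], [0.24, 2.44], [-1.37, 4.51], [0.17, 1.92], [-2.96, 2.96]. Speed limits (rad/s): [2.39, 2.39, 3.14, 3.14, 3.14, 3.14, 3.14].

### API

Orientations are given as a unit quaternion [w, x, y, z].
In Python, from station import bot gives the robot as it stands. The module is installed in compiled form; this text tells all that it offers.
- The arm moves only by the shell command python3 -m jog 'ROWS' [FORCE]. ROWS is text: rows parted by semicolons, each of 7 numbers parted by spaces: the shift along the tool's x, y, z in mm, then the turn, a rotation vector about the tool's x, y, z in units of 6 degrees (1.0 is 6 degrees), then the finger opening in mm, from 0 to 85.4. A call has 1 to 5 rows; each row shifts and turns the commanded pose from where the row before left it, along the tool's axes as they then stand; what a row does not reach is not made up. A row lasts 1/10 s, in which the tool goes at most 50 mm and 8.59 degrees, less where a joint would pass 70% of its speed; a pose out of reach is approached as far as the arm can. A call with a gripper value outside its range is refused whole. The fingers move at their own pace and stop on an object; FORCE is the grip in N (left out, the last holds). Time passes only in rows, so rows that do not move let the fingers close. It gives the time, the measured TCP pose, the force and the opening at its end, in the units of the state.
- bot.get_obs(): the state, without advancing time (a new reading comes with each control period).
- bot.read_camera(name): name is "side" or "top"; returns (picture, depth): 384x512x3 uint8, red, green, blue; 384x512 float32, m along the optical axis (not along the pixel's ray), 0 where there is no reading.
- bot.calibration(name): a dict with "fx", "fy", "cx", "cy" (pixels), "D" ([k1, k2, p1, p2, k3] as OpenCV has them; the pictures are not rectified), "T" (4x4, takes a point from camera to world coordinates). Camera axes: x right, y up, looking along -z (the intrinsics and any distortion apply to the point x, -y, -z); pixel columns grow to the right and rows downward; lengths in m; the calibration is good to about 2 mm. A picture is of the moment at which its call begins. calibration takes no time and is no camera call.
- bot.hand_in(): hands the job in, once; it reports no verdict.
The state is a dict: "t": time; "q": joint angles; "joint_vel": joint speeds; "joint_torque": joint torques, N m; "eef_pos": TCP position; "tool_rot": TCP orientation; "contact_force": force on the tool from outside, world axes, zero at the start; "torque": the same for the moment, N m; "gripper_width": opening from 0.0 (shut) to 1.0 (fully open).
Only numpy, scipy, OpenCV 4.12 (cv2) and the standard library are available. Lean on these libraries where they do the work, as an engineer would, in place of code of your own. Each camera call takes 0.05 s, during which the arm holds its last target.

## Working session

There is one attempt and no reset: what is moved stays moved. The work goes in short steps, Python scripts to look and compute and a shell command to move; the robot and the scene stay as the last step left them, time stands still between calls to the robot, and variables do not carry over. Pictures are saved under pics/ and viewed, and the job is handed in when it is done.

```bash
mkdir -p pics; cat > h.py <<'E'
import numpy as np, cv2
from station import bot
def snap(n,tag):
    p,d=bot.read_camera(n); np.savez(f'pics/{tag}.npz',p=p,d=d); cv2.imwrite(f'pics/{tag}.png',p[:,:,::-1]); return p,d
def world(n,d,us,vs):
    c=bot.calibration(n); K=np.array([[c['fx'],0,c['cx']],[0,c['fy'],c['cy']],[0,0,1]])
    uv=cv2.undistortPoints(np.stack([us,vs],1).astype(float)[:,None],K,np.array(c['D'],float))[:,0]
    z=d[vs,us].astype(float); P=np.stack([uv[:,0]*z,-uv[:,1]*z,-z],1); T=np.array(c['T'])
    return P@T[:3,:3].T+T[:3,3]
def proj(n,X):
    c=bot.calibration(n); K=np.array([[c['fx'],0,c['cx']],[0,c['fy'],c['cy']],[0,0,1]]);T=np.linalg.inv(np.array(c['T']))
    P=np.atleast_2d(X)@T[:3,:3].T+T[:3,3]; P=P*[1,-1,-1]
    return cv2.projectPoints(P,np.zeros(3),np.zeros(3),K,np.array(c['D'],float))[0][:,0]
E
python3 - <<'E'
from h import *
snap('top','t0');snap('side','s0')
o=bot.get_obs();print({k:np.round(v,3) for k,v in o.items()})
for n in('top','side'):print(n,np.round(bot.calibration(n)['T'],3).tolist())
E
```

```text
{'t': np.float64(0.1), 'q': array([-1.377,  0.478,  0.022,  1.556, -0.012,  1.109, -0.083]), 'joint_vel': array([-0.   , -0.   , -0.002, -0.002,  0.001, -0.   , -0.   ]), 'joint_torque': array([ 5.0000e-03, -5.9776e+01,  1.6140e+00, -2.8196e+01,  1.3000e-02,
        5.0000e-03,  0.0000e+00]), 'eef_pos': array([0.2  , 0.644, 0.23 ]), 'tool_rot': array([ 0.569, -0.42 ,  0.57 ,  0.419]), 'contact_force': array([-0.106, -0.677, -0.019]), 'torque': array([ 0.102, -0.048, -0.005]), 'gripper_width': np.float64(1.002)}
top [[-0.008, 0.984, -0.179, 0.392], [-1.0, -0.008, -0.0, -0.035], [-0.001, 0.179, 0.984, 1.075], [0.0, 0.0, 0.0, 1.0]]
side [[-0.947, 0.229, -0.224, 0.354], [-0.32, -0.703, 0.635, 0.609], [-0.012, 0.673, 0.739, 0.877], [0.0, 0.0, 0.0, 1.0]]
```

View pics/t0.png

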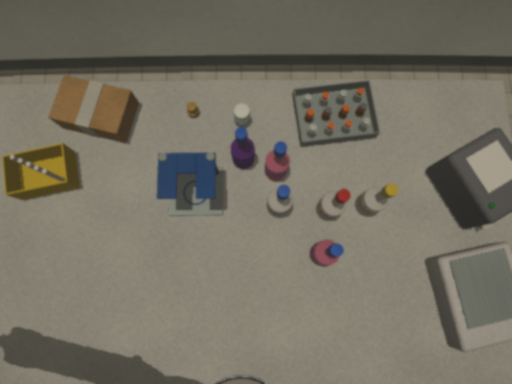

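View pics/s0.png

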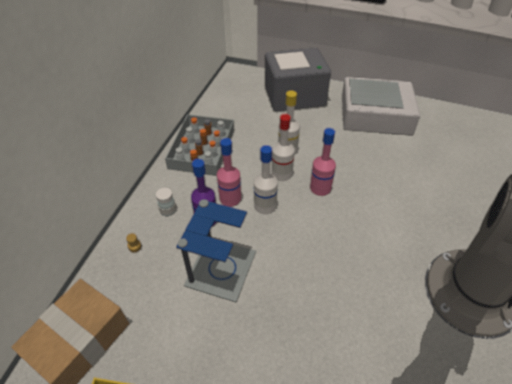

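Blue-capped candidates in top view: purple (241,133), pink (280,149), white (284,192) and pink (336,250). Only the one at (284,192), side view (266,153), has a white body, so it fits. Next I enlarge it and measure.

```bash
python3 - <<'E'
from h import *
t=np.load('pics/t0.npz');s=np.load('pics/s0.npz')
a=cv2.resize(t['p'][100:280,140:410,::-1],None,fx=2.9,fy=2.9,interpolation=3);cv2.imwrite('pics/t0c.png',a)
a=cv2.resize(s['p'][80:310,150:360,::-1],None,fx=2.6,fy=2.6,interpolation=3);cv2.imwrite('pics/s0c.png',a)
def cap(n,dat,u,v,r=11):
    p,d=dat['p'],dat['d']
    vs,us=np.mgrid[v-r:v+r+1,u-r:u+r+1];us=us.ravel();vs=vs.ravel()
    ok=d[vs,us]>0;us,vs=us[ok],vs[ok]
    W=world(n,d,us,vs); m=(W[:,2]>.200); W=W[m]
    hsv=cv2.cvtColor(p,cv2.COLOR_RGB2HSV)[vs,us][m]; W=W[hsv[:,1]>120]
    t_=W[W[:,2]>np.percentile(W[:,2],95)-.006]
    lo,hi=t_[:,:2].min(0),t_[:,:2].max(0)
    print(n,u,v,len(t_),'top z',np.round(np.median(t_[:,2]),4),'mid',np.round((lo+hi)/2,4),'mean',np.round(t_[:,:2].mean(0),4),'span',np.round(hi-lo,3))
for u,v in[(284,192),(343,195),(391,190),(336,250),(280,149),(241,133)]:cap('top',t,u,v)
for u,v in[(266,153),(285,122),(291,97),(329,135),(227,146),(199,167)]:cap('side',s,u,v)
# dock
for n,dat,box in(('top',t,(145,140,235,225)),('side',s,(170,190,265,305))):
    u0,v0,u1,v1=box;vs,us=np.mgrid[v0:v1,u0:u1];us=us.ravel();vs=vs.ravel();d=dat['d'];ok=d[vs,us]>0;us,vs=us[ok],vs[ok]
    W=world(n,d,us,vs);hsv=cv2.cvtColor(dat['p'],cv2.COLOR_RGB2HSV)[vs,us]
    blue=(hsv[:,0]>95)&(hsv[:,0]<125)&(hsv[:,1]>110)
    F=W[blue&(W[:,2]>.15)&(W[:,2]<.175)];r=cv2.minAreaRect((F[:,:2]*1000).astype(np.float32))
    print(n,'fork',len(F),np.median(F[:,2]),r)
    G=W[(W[:,2]>.004)&(W[:,2]<.014)&((hsv[:,1]>0))]
    print('base',len(G),np.median(G[:,2]),cv2.minAreaRect((G[:,:2]*1000).astype(np.float32)))
    R=W[blue&(W[:,2]<.03)]
    if len(R): print('ring',len(R),R.mean(0),R.min(0),R.max(0))
E
```

```text
top 284 192 100 top z 0.2145 mid [ 0.5647 -0.1023] mean [ 0.5649 -0.1025] span [0.025 0.023]
top 343 195 122 top z 0.2144 mid [ 0.5558 -0.2369] mean [ 0.556  -0.2375] span [0.027 0.027]
top 391 190 119 top z 0.2145 mid [ 0.5673 -0.3471] mean [ 0.5677 -0.3466] span [0.026 0.028]
top 336 250 110 top z 0.2143 mid [ 0.433  -0.2148] mean [ 0.4332 -0.215 ] span [0.022 0.025]
top 280 149 91 top z 0.2142 mid [ 0.6665 -0.0978] mean [ 0.6667 -0.0979] span [0.024 0.023]
top 241 133 90 top z 0.2149 mid [ 0.703  -0.0073] mean [ 0.7025 -0.008 ] span [0.025 0.021]
side 266 153 67 top z 0.2124 mid [ 0.5651 -0.1001] mean [ 0.5652 -0.0994] span [0.025 0.026]
side 285 122 59 top z 0.2126 mid [ 0.5544 -0.2354] mean [ 0.5544 -0.2354] span [0.024 0.026]
side 291 97 59 top z 0.2111 mid [ 0.5673 -0.3455] mean [ 0.567  -0.3446] span [0.029 0.03 ]
side 329 135 52 top z 0.2125 mid [ 0.4325 -0.2125] mean [ 0.4326 -0.2117] span [0.022 0.024]
side 227 146 73 top z 0.212 mid [ 0.6669 -0.0981] mean [ 0.6664 -0.0954] span [0.026 0.03 ]
side 199 167 87 top z 0.2122 mid [ 0.7029 -0.0053] mean [ 0.7022 -0.0046] span [0.029 0.025]
top fork 1778 0.16440982225303585 ((616.3087158203125, 124.32275390625), (135.54119873046875, 107.19342803955078), 89.44152069091797)
base 1683 0.0082927227776739 ((638.4407958984375, 144.8683319091797), (253.3642120361328, 241.74111938476562), 89.37671661376953)
side fork 1945 0.16208387516985512 ((615.172119140625, 126.90428161621094), (110.80686950683594, 142.135986328125), 1.064587116241455)
base 2178 0.006385058531416299 ((668.8521728515625, 60.729827880859375), (253.12841796875, 310.63653564453125), 7.3021559715271)
```

View pics/t0c.png

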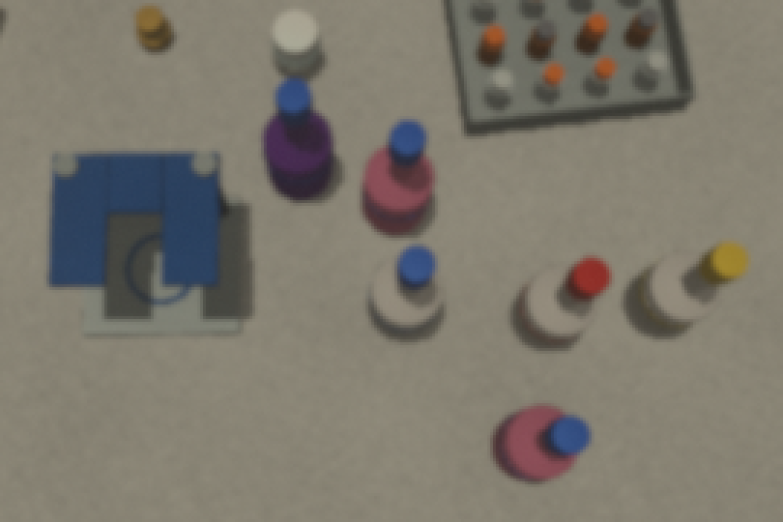

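View pics/s0c.png

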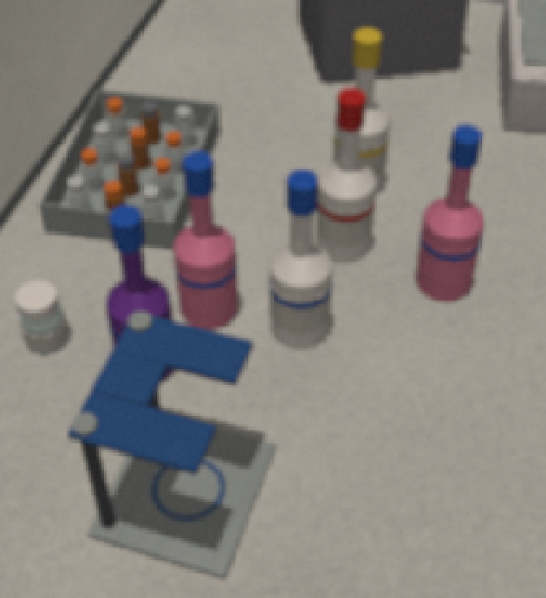

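The crop confirms it: white body, blue stripe and blue cap at (284,192) top and (266,153) side. Both cameras put its axis at about (0.565,-0.101), and the cap top at 0.2145 m against an expected 0.214. Next is the dock fit and the tool axes.

```bash
cat >> h.py <<'E'
from scipy.spatial.transform import Rotation as Rn
def axes(o=None):
    o=o or bot.get_obs();q=o['tool_rot'];return Rn.from_quat([q[1],q[2],q[3],q[0]])
E
python3 - <<'E'
from h import *
from scipy.optimize import minimize
res={}
for n,f in(('top','t0'),('side','s0')):
    dat=np.load(f'pics/{f}.npz');p,d=dat['p'],dat['d']
    hsv=cv2.cvtColor(p,cv2.COLOR_RGB2HSV)
    u0,v0,u1,v1=(145,140,235,225) if n=='top' else (170,190,265,305)
    m=np.zeros(d.shape,bool);vs,us=np.mgrid[v0:v1,u0:u1];us=us.ravel();vs=vs.ravel()
    W=world(n,d,us,vs);ok=(d[vs,us]>0)&(W[:,2]>.145)&(W[:,2]<.18)
    m[vs[ok],us[ok]]=True
    S=8
    def mask(x):
        c,s=np.cos(x[2]),np.sin(x[2]);out=[]
        poly=np.array([[-45,70],[68,70],[68,-70],[-45,-70],[-45,-23],[17,-23],[17,23],[-45,23]])/1000
        P=np.c_[x[0]+c*poly[:,0]-s*poly[:,1],x[1]+s*poly[:,0]+c*poly[:,1],np.full(8,.164)]
        uv=proj(n,P)
        im=np.zeros(d.shape,np.uint8);cv2.fillPoly(im,[np.round(uv*256).astype(np.int32)],255,lineType=cv2.LINE_AA,shift=8);return im/255.
    f_=lambda x:np.abs(mask([x[0]/1000,x[1]/1000,x[2]/100])-m).sum()
    r=minimize(f_,[604,125.5,0],method='Nelder-Mead',options=dict(initial_simplex=[[604,125.5,0],[612,125.5,1],[604,133,-2],[600,121,5]]))
    print(n,m.sum(),r.x,r.fun)
R=axes();print(np.round(R.as_matrix(),3));print(bot.get_obs()['eef_pos'])
# rotation to bring tool to exactly x down, z along world +-y
E
```

```text
top 2229 [606.03973391 124.77852254   0.71827073] 130.95294117647057
side 2327 [602.17176201 129.31282936  -0.89570463] 108.42745098039217
[[-0.    -0.955  0.297]
 [-0.002  0.297  0.955]
 [-1.    -0.    -0.002]]
[0.20046617 0.64398704 0.2304473 ]
```

```bash
python3 -m jog '-30 0 0 -0.96 0 0 85; -30 0 0 -0.96 0 0 85; -30 0 0 -0.96 0 0 85; 0 0 0 0 0 0 85' 50; python3 - <<'E'
from h import *
print(np.round(axes().as_matrix(),4));print(np.round(proj('top',[[.604,.127,.008]]),1),proj('side',[[.604,.127,.008]]))
for n,uv in(('top',(195.2,192.4)),('side',(222.3,267.7))):
    from scipy.optimize import fsolve
    x=fsolve(lambda x:(proj(n,[[x[0],x[1],.008]])[0]-uv),[.6,.12]);print(n,x)
E
```

```text
t: 0.5
eef_pos: [0.2012, 0.6464, 0.3261]
tool_rot: [0.502, -0.499, 0.497, 0.502]
contact_force: [0.1, 0.6, 0.2]
gripper_width: 0.997
[[ 0.0015 -1.     -0.0019]
 [ 0.0074 -0.0019  1.    ]
 [-1.     -0.0016  0.0074]]
[[194.7 192.9]] [[221.94254835 267.39389101]]
top [0.60530318 0.12566777]
side [0.60284874 0.12753868]
```

```bash

python3 -m jog '0 -20 -41 0 0 0 85; 0 -20 -41 0 0 0 85; 0 -20 -41 0 0 0 85; 0 -20 -41 0 0 0 85; 0 -20 -41 0 0 0 85'
python3 -m jog '0 -20 -41 0 0 0 85; 0 -20 -41 0 0 0 85; 0 -20 -41 0 0 0 85; 0 -20 -41 0 0 0 85; 0 -20 -41 0 0 0 85'
python3 -m jog '0 -20 -41 0 0 0 85; 0 -20 -41 0 0 0 85; 0 -20 -41 0 0 0 85; 0 -20 -41 0 0 0 85; 0 -20 -41 0 0 0 85'
python3 -m jog '0 -20 -41 0 0 0 85; 0 -20 -41 0 0 0 85; 0 -20 -41 0 0 0 85; 0 0 0 0 0 0 85; 0 0 0 0 0 0 85'
python3 -c "
from h import *
print(np.round(axes().as_matrix(),4));print(bot.get_obs()['q'])"
```

```text
t: 1.0
eef_pos: [0.301, 0.4372, 0.3204]
tool_rot: [0.5, -0.5, 0.501, 0.5]
contact_force: [0.4, -0.1, -0.0]
gripper_width: 0.997
t: 1.5
eef_pos: [0.4007, 0.2323, 0.3206]
tool_rot: [0.5, -0.5, 0.501, 0.5]
contact_force: [0.7, 0.8, 1.1]
gripper_width: 0.995
t: 2.0
eef_pos: [0.5005, 0.0276, 0.3207]
tool_rot: [0.5, -0.5, 0.5, 0.5]
contact_force: [0.5, 0.6, -0.1]
gripper_width: 0.999
t: 2.5
eef_pos: [0.56, -0.0946, 0.3202]
tool_rot: [0.5, -0.499, 0.501, 0.5]
contact_force: [0.2, 1.3, 0.9]
gripper_width: 0.995
[[-2.0e-03 -1.0e+00  3.5e-03]
 [-4.0e-04  3.5e-03  1.0e+00]
 [-1.0e+00  2.0e-03 -4.0e-04]]
[-0.38511361  0.24285382  0.54165069  1.73180107 -0.13240373  1.2054503
  1.75853931]
```

```bash

python3 -m jog '0 -5 -7 0 0 0 85; 30 0 0 0 0 0 85; 30 0 0 0 0 0 85; 0 0 0 0 0 0 85'
python3 -m jog '30 0 0 0 0 0 85; 30 0 0 0 0 0 85; 25 0 0 0 0 0 85; 0 0 0 0 0 0 85; 0 0 0 0 0 0 85'
python3 -c "
from h import *
p,d=snap('top','t1');cv2.imwrite('pics/t1c.png',cv2.resize(p[120:260,200:370,::-1],None,fx=4,fy=4))
p,d=snap('side','s1');cv2.imwrite('pics/s1c.png',cv2.resize(p[60:260,170:370,::-1],None,fx=3,fy=3))"
```

```text
t: 2.9
eef_pos: [0.563, -0.0986, 0.2576]
tool_rot: [0.498, -0.499, 0.501, 0.503]
contact_force: [0.6, 0.5, 0.3]
gripper_width: 0.994
t: 3.4
eef_pos: [0.5662, -0.1002, 0.1777]
tool_rot: [-0.5, 0.5, -0.5, -0.5]
contact_force: [0.8, -0.8, 0.6]
gripper_width: 0.998
```

View pics/s1c.png

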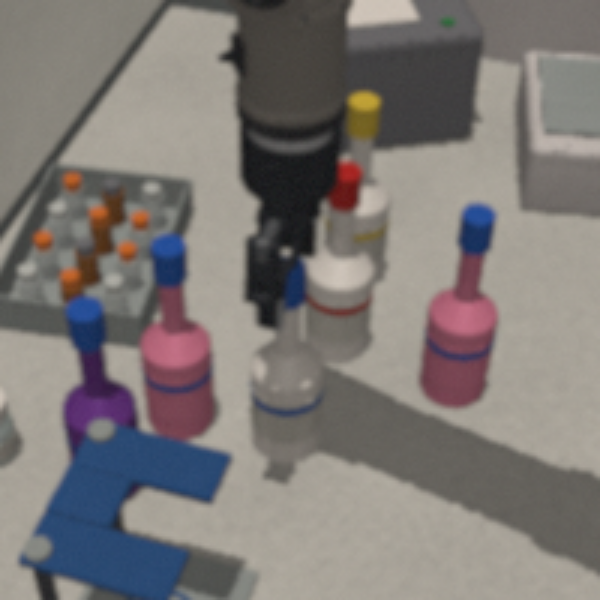

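View pics/t1c.png

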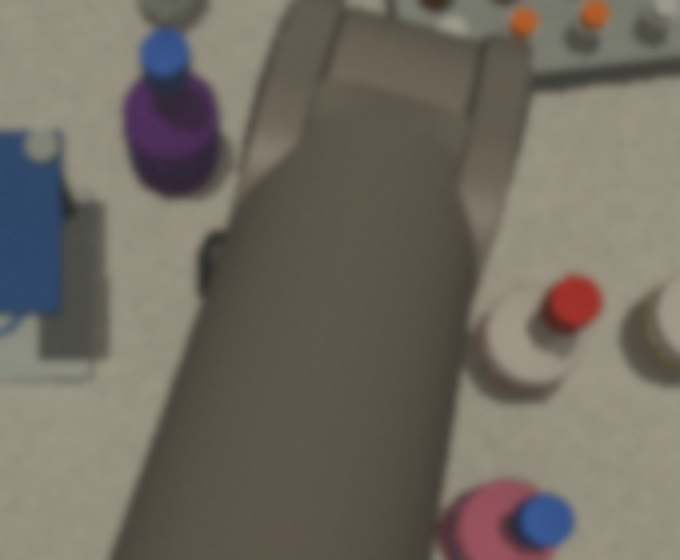

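```bash
python3 -c "
from h import *
P=np.array([[.565,-.05,.19],[.565,-.15,.19],[.565,-.1015,.214],[.566,-.1,.19]])
print((proj('side',P)-[170,60])*3)"
```

```text
[[268.23433301 329.09940976]
 [304.61163729 249.53348675]
 [287.96954368 264.86382754]
 [285.84637626 287.75955726]]
```

The near finger tip at (267,325) in the crop matches the projection (268,329), and the cap at (295,285) sits between the fingers. The red and yellow bottles haven't moved. Closing.

```bash

python3 -m jog '0 0 0 0 0 0 45; 0 0 0 0 0 0 45; 0 0 0 0 0 0 35; 0 0 0 0 0 0 20; 0 0 0 0 0 0 20' 50
python3 -m jog '0 0 0 0 0 0 20; 0 0 0 0 0 0 20; 0 0 0 0 0 0 20; 0 0 0 0 0 0 20; 0 0 0 0 0 0 20' 60
```

```text
t: 4.0
eef_pos: [0.5657, -0.1013, 0.1767]
tool_rot: [-0.5, 0.5, -0.5, -0.499]
contact_force: [0.3, -1.9, 2.7]
gripper_width: 0.336
t: 4.5
eef_pos: [0.5658, -0.1012, 0.1767]
tool_rot: [-0.5, 0.5, -0.5, -0.499]
contact_force: [-0.7, -1.3, 5.8]
gripper_width: 0.339
```

```bash

python3 -m jog '-5 0 0 0 0 0 20; -7 0 0 0 0 0 20; -7 0 0 0 0 0 20; 0 0 0 0 0 0 20; 0 0 0 0 0 0 20'
python3 -c "
from h import *
p,d=snap('side','s2');cv2.imwrite('pics/s2c.png',cv2.resize(p[60:260,170:370,::-1],None,fx=3,fy=3))"
```

```text
t: 5.0
eef_pos: [0.5655, -0.1003, 0.1954]
tool_rot: [0.5, -0.5, 0.5, 0.5]
contact_force: [-0.7, 0.3, -4.8]
gripper_width: 0.337
```

View pics/s2c.png

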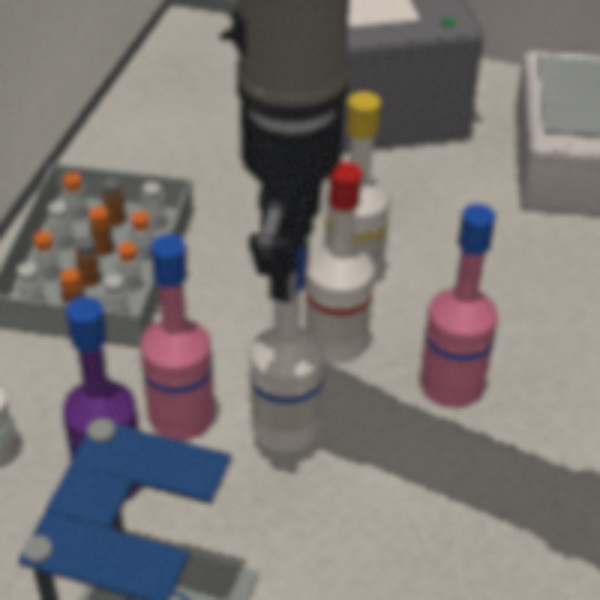

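```bash

python3 -m jog '0 10 10 0 0 0 20; 0 20 20 0 0 0 20; 0 25 25 0 0 0 20; 0 25 25 0 0 0 20; 0 15 20 0 0 0 20'
python3 -m jog '0 10 25 0 0 0 20; 0 0 25 0 0 0 20; 0 0 25 0 0 0 20; 0 0 20 0 0 0 20; 0 0 15 0 0 0 20'
python3 -m jog '0 0 10 0 0 0 20; 0 0 5 0 0 0 20; 0 0 0 0 0 0 20; 0 0 0 0 0 0 20; 0 0 0 0 0 0 20'
python3 -c "
from h import *
print(np.round(axes().as_matrix(),3))
p,d=snap('side','s3');cv2.imwrite('pics/s3c.png',cv2.resize(p[90:310,160:400,::-1],None,fx=2.7,fy=2.7))
p,d=snap('top','t3');cv2.imwrite('pics/t3c.png',cv2.resize(p[130:260,130:300,::-1],None,fx=4,fy=4))"
```

```text
t: 5.55
eef_pos: [0.4672, 0.0011, 0.1946]
tool_rot: [0.499, -0.499, 0.5, 0.501]
contact_force: [0.0, 0.5, -4.3]
gripper_width: 0.335
t: 6.05
eef_pos: [0.4593, 0.1113, 0.1951]
tool_rot: [0.499, -0.5, 0.5, 0.501]
contact_force: [-0.4, -0.2, -4.4]
gripper_width: 0.335
t: 6.55
eef_pos: [0.4605, 0.1235, 0.1953]
tool_rot: [0.5, -0.5, 0.501, 0.5]
contact_force: [0.3, 0.3, -4.4]
gripper_width: 0.339
[[-0.    -1.     0.002]
 [-0.     0.002  1.   ]
 [-1.     0.    -0.   ]]
```

View pics/s3c.png

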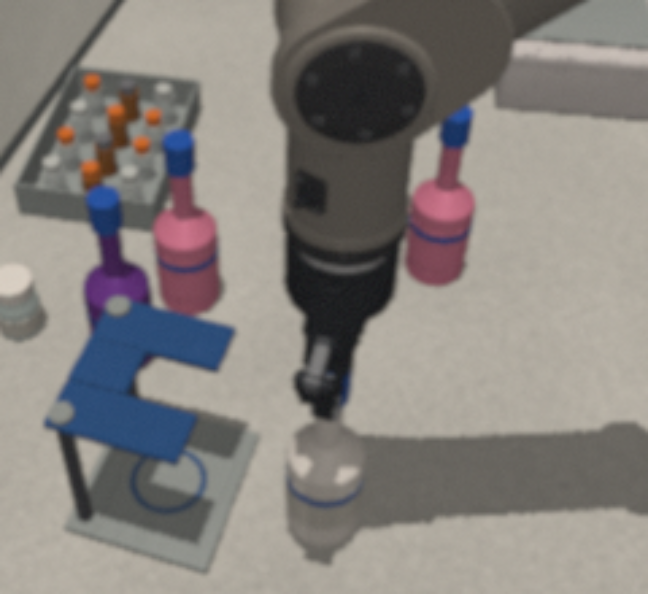

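View pics/t3c.png

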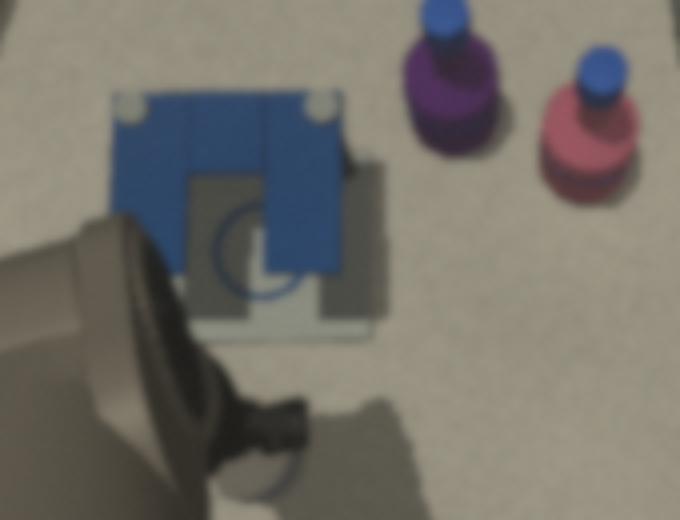

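```bash

python3 -m jog '0 -10 3 0 0 0 20; 0 -15 0 0 0 0 20; 0 -15 0 0 0 0 20; 0 -15 0 0 0 0 20; 0 0 0 0 0 0 20'
python3 -m jog '0 -15 0 0 0 0 20; 0 -15 0 0 0 0 20; 0 -15 0 0 0 0 20; 0 -15 0 0 0 0 20; 0 0 0 0 0 0 20'
python3 -m jog '0 -10 0 0 0 0 20; 0 -10 0 0 0 0 20; 0 -5 0 0 0 0 20; 0 0 0 0 0 0 20; 0 0 0 0 0 0 20'
python3 -c "
from h import *
print(np.round(axes().as_matrix(),3))
p,d=snap('side','s4');cv2.imwrite('pics/s4c.png',cv2.resize(p[90:310,160:400,::-1],None,fx=2.7,fy=2.7))
p,d=snap('top','t4');cv2.imwrite('pics/t4c.png',cv2.resize(p[130:260,130:300,::-1],None,fx=4,fy=4))"
```

```text
t: 7.15
eef_pos: [0.5182, 0.1275, 0.1955]
tool_rot: [0.501, -0.5, 0.5, 0.499]
contact_force: [-1.2, 0.1, -4.1]
gripper_width: 0.341
t: 7.65
eef_pos: [0.5771, 0.1274, 0.1952]
tool_rot: [0.5, -0.5, 0.5, 0.499]
contact_force: [-0.1, 0.3, -3.9]
gripper_width: 0.337
t: 8.15
eef_pos: [0.6003, 0.1273, 0.1951]
tool_rot: [0.5, -0.5, 0.5, 0.5]
contact_force: [-0.7, 0.9, -3.9]
gripper_width: 0.339
[[-0.001 -1.     0.   ]
 [-0.     0.     1.   ]
 [-1.     0.001 -0.   ]]
```

View pics/s4c.png

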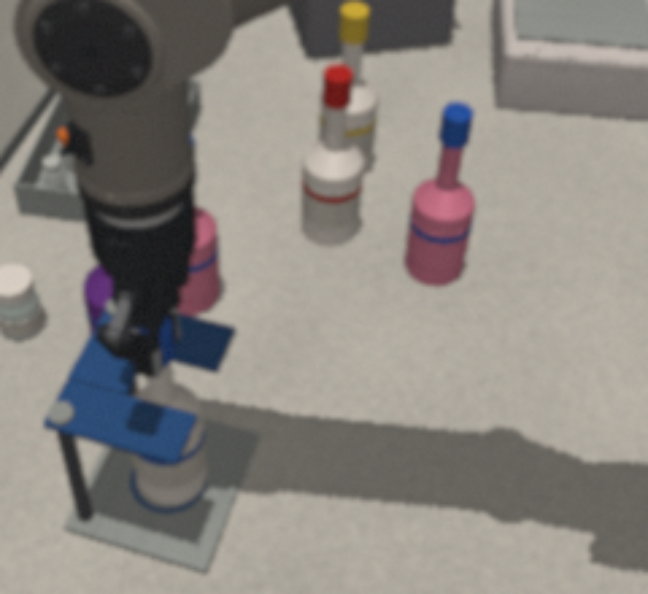

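View pics/t4c.png

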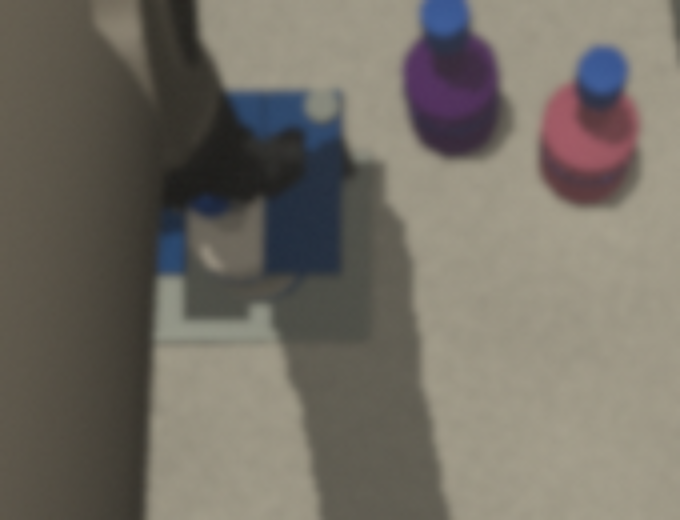

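```bash

python3 -m jog '0 -3 0 0 0 0 20; 0 -3 0 0 0 0 20; 0 0 0 0 0 0 20; 0 0 0 0 0 0 20'
python3 -m jog '4 0 0 0 0 0 20; 3 0 0 0 0 0 20; 1.5 0 0 0 0 0 20; 0 0 0 0 0 0 20; 0 0 0 0 0 0 20'
```

```text
t: 8.65
eef_pos: [0.6066, 0.1274, 0.1953]
tool_rot: [0.5, -0.5, 0.5, 0.5]
contact_force: [-0.0, 0.5, -5.0]
gripper_width: 0.338
t: 9.15
eef_pos: [0.6065, 0.1274, 0.1867]
tool_rot: [0.5, -0.5, 0.5, 0.5]
contact_force: [-0.0, 0.6, -3.4]
gripper_width: 0.335
```

```bash

python3 -m jog '0.7 0 0 0 0 0 20; 0 0 0 0 0 0 20; 0 0 0 0 0 0 20'
python3 -m jog '0.7 0 0 0 0 0 20; 0 0 0 0 0 0 20; 0 0 0 0 0 0 20'
python3 -m jog '0.7 0 0 0 0 0 20; 0 0 0 0 0 0 20; 0 0 0 0 0 0 20'
```

```text
t: 9.45
eef_pos: [0.6065, 0.1274, 0.1861]
tool_rot: [0.5, -0.5, 0.5, 0.5]
contact_force: [-0.6, -0.1, -3.9]
gripper_width: 0.338
t: 9.75
eef_pos: [0.6065, 0.1274, 0.1854]
tool_rot: [0.5, -0.5, 0.5, 0.5]
contact_force: [-0.2, -0.1, -3.9]
gripper_width: 0.329
t: 10.05
eef_pos: [0.6066, 0.1274, 0.1848]
tool_rot: [0.5, -0.5, 0.5, 0.5]
contact_force: [-0.5, -1.0, -2.3]
gripper_width: 0.339
```

```bash

python3 -m jog '0.7 0 0 0 0 0 20; 0 0 0 0 0 0 20; 0 0 0 0 0 0 20'
python3 -m jog '0.5 0 0 0 0 0 20; 0 0 0 0 0 0 20; 0 0 0 0 0 0 20'
```

```text
t: 10.35
eef_pos: [0.607, 0.1274, 0.1847]
tool_rot: [0.5, -0.5, 0.5, 0.5]
contact_force: [-0.6, -0.2, 3.8]
gripper_width: 0.335
t: 10.65
eef_pos: [0.6073, 0.1273, 0.1847]
tool_rot: [0.501, -0.5, 0.5, 0.5]
contact_force: [-1.4, -0.3, 6.6]
gripper_width: 0.334
```

```bash

python3 -m jog '-0.6 0 0 0 0 0 28; 0 0 0 0 0 0 34; 0 0 0 0 0 0 45; 0 0 0 0 0 0 60; 0 0 0 0 0 0 70' 20
python3 -m jog '0 0 0 0 0 0 80; 0 0 0 0 0 0 80; -10 0 0 0 0 0 80; -20 0 0 0 0 0 80; -20 0 0 0 0 0 80'
python3 -m jog '-25 0 0 0 0 0 80; -25 0 0 0 0 0 80; -30 10 0 0 0 0 80; -20 20 0 0 0 0 80; 0 40 0 0 0 0 80'
python3 -m jog '0 40 -40 0 0 0 80; 0 0 -45 0 0 0 80; 0 0 -45 0 0 0 80; 0 0 -45 0 0 0 80; 0 0 0 0 0 0 80'
python3 -c "
from h import *
p,d=snap('side','s5');cv2.imwrite('pics/s5c.png',cv2.resize(p[70:310,160:400,::-1],None,fx=2.5,fy=2.5))
p,d=snap('top','t5');cv2.imwrite('pics/t5c.png',cv2.resize(p[120:280,130:410,::-1],None,fx=2.8,fy=2.8))"
```

```text
t: 11.15
eef_pos: [0.6065, 0.1276, 0.1839]
tool_rot: [0.5, -0.5, 0.5, 0.5]
contact_force: [-0.6, -0.4, -0.1]
gripper_width: 0.819
t: 11.65
eef_pos: [0.6064, 0.1273, 0.2351]
tool_rot: [0.5, -0.5, 0.5, 0.5]
contact_force: [0.1, -0.3, 0.8]
gripper_width: 0.938
t: 12.15
eef_pos: [0.539, 0.1273, 0.3379]
tool_rot: [0.503, -0.501, 0.498, 0.498]
contact_force: [-0.1, -0.6, 0.2]
gripper_width: 0.933
t: 12.65
eef_pos: [0.5004, -0.0503, 0.3355]
tool_rot: [0.503, -0.498, 0.502, 0.496]
contact_force: [0.3, 0.1, -0.7]
gripper_width: 0.933
```

View pics/s5c.png

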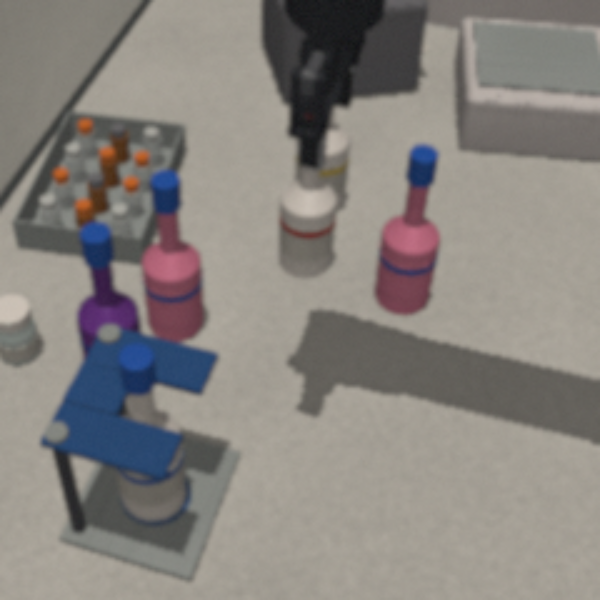

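View pics/t5c.png

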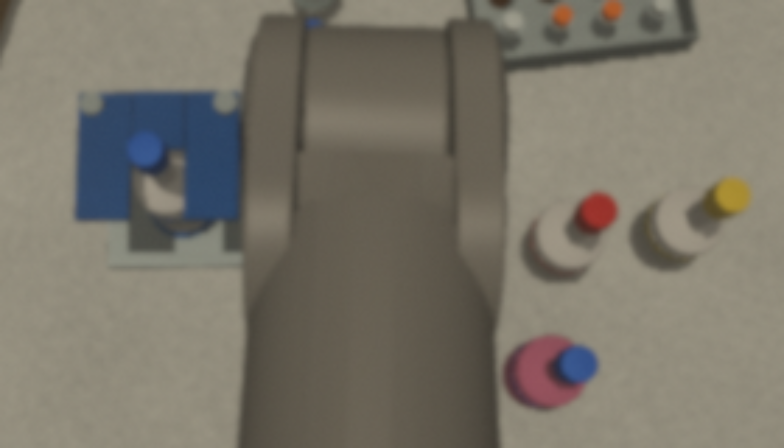

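Cap in top image at about (182,174): the bottle stands in the slot. Measuring it and the bystanders.

```bash
python3 - <<'E'
from h import *
def cap(n,tag,u,v,r=11):
    dat=np.load(f'pics/{tag}.npz');p,d=dat['p'],dat['d']
    vs,us=np.mgrid[v-r:v+r+1,u-r:u+r+1];us=us.ravel();vs=vs.ravel();ok=d[vs,us]>0;us,vs=us[ok],vs[ok]
    W=world(n,d,us,vs);W=W[(W[:,2]>.2)&(W[:,2]<.24)];t=W[W[:,2]>np.percentile(W[:,2],95)-.006]
    print(n,u,v,'z',np.round(np.median(t[:,2]),4),'mid',np.round((t[:,:2].min(0)+t[:,:2].max(0))/2,4),np.round(np.ptp(t[:,:2],axis=0),3))
cap('top','t5',182,174);cap('side','s5',215,213)
cap('top','t5',343,195);cap('top','t5',391,190)
print(np.abs(bot.get_obs()['contact_force']).max())
E
```

```text
top 182 174 z 0.2223 mid [0.6077 0.1242] [0.028 0.027]
side 215 213 z 0.2198 mid [0.6055 0.1264] [0.028 0.029]
top 343 195 z 0.2143 mid [ 0.5576 -0.2383] [0.028 0.03 ]
top 391 190 z 0.2144 mid [ 0.5686 -0.3465] [0.028 0.027]
0.9650691137427289
```

```bash
python3 -c "
from station import bot
print(bot.hand_in())"
```

```text
the job is handed in; nothing more can be done
None
```

The white bottle with the blue cap is standing upright in the blue dock, and the job is handed in. I gripped it by the cap, carried it upright round to the open front, slid it in about 10 mm above the base plate and lowered it until it touched. Then I let go and moved the arm clear; the clock read about 12.8 s of the 45 s allowed.

Last checks:
- **Height:** the cap top measured 0.222 m (top camera) and 0.220 m (side camera). 0.222 m is expected with the bottle on the base plate.
- **Position in the slot:** the bottle axis is about 2–3 mm past the centre of the ring, towards the closed end, and 1–2 mm off to one side. The two cameras differ by about 2 mm, which is within the calibration error.
- **Other bottles:** the yellow-capped and red-capped bottles measured within 2 mm of where they started. In the final pictures the pink and purple look-alikes looked undisturbed; I did not re-measure them.
- **Forces:** readings stayed under 7 N, and nothing was touching the robot at the end.

No check failed.

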